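# Return left-over capacitors to their stock drawers

## Task

The board is finished, so put the four left-over capacitors that stand on the bench back into stock: each goes into the free front compartment of the drawer that already holds capacitors of the same shape and size, standing upright on its base. Set each one down gently rather than dropping it, and leave the transformer and the heat sink where they stand.

Things in the scene. Friction and masses are not known exactly. Their poses are not given: they have to be found in the camera images.
- cap_screw: Loose capacitor standing on the bench: the large black-sleeved can, 50 mm diameter and 70 mm high, with two 6 mm high aluminium screw terminals on its black top. About 190 g. Origin: centre of its underside, z up.
- cap_can: Loose capacitor standing on the bench: black-sleeved can with a bare aluminium top, 35 mm diameter and 50 mm high. About 70 g. Origin: centre of its underside, z up.
- cap_slim: Loose capacitor standing on the bench: slim black-sleeved can with a bare aluminium top, 22 mm diameter and 50 mm high. About 30 g. Origin: centre of its underside, z up.
- cap_box: Loose capacitor standing on the bench: grey rectangular box (film capacitor), 24 (x) by 42 (y) mm and 46 mm high. About 65 g. Origin: centre of its underside, z up.
- drawer_screw: Fixed black drawer, 163 (x) by 114 (y) mm; floor and walls 3 mm thick, walls 25 mm high (front 29). Front compartment (-x, robot's side) empty, 76 (x) by 108 (y) mm inside; the rear one holds fixed stock: two large cans, 50 mm diameter, 76 mm high with their screw terminals. Origin: at bench level below the middle of the empty compartment; x points to the rear.
- drawer_can: Fixed black drawer, 163 (x) by 114 (y) mm; floor and walls 3 mm thick, walls 25 mm high (front 29). Front compartment (-x, robot's side) empty, 76 (x) by 108 (y) mm inside; the rear one holds fixed stock: four aluminium-topped cans, 35 mm diameter, 50 mm high. Origin: at bench level below the middle of the empty compartment; x points to the rear.
- drawer_slim: Fixed black drawer, 163 (x) by 114 (y) mm; floor and walls 3 mm thick, walls 25 mm high (front 29). Front compartment (-x, robot's side) empty, 76 (x) by 108 (y) mm inside; the rear one holds fixed stock: ten slim aluminium-topped cans, 22 mm diameter, 50 mm high. Origin: at bench level below the middle of the empty compartment; x points to the rear.
- drawer_box: Fixed black drawer, 163 (x) by 114 (y) mm; floor and walls 3 mm thick, walls 25 mm high (front 29). Front compartment (-x, robot's side) empty, 76 (x) by 108 (y) mm inside; the rear one holds fixed stock: five grey boxes, 24 by 42 mm, 46 mm high. Origin: at bench level below the middle of the empty compartment; x points to the rear.
- transformer: Loose small transformer standing among the capacitors, not a capacitor, to be left alone: dark laminated steel block 30 (x) by 48 (y) by 40 mm high with a tan taped winding bulging on both x sides, 48 mm over all in x. Origin: centre of its underside, z up.
- heat_sink: Loose aluminium heat sink with seven upright fins, standing among the capacitors, not a capacitor, to be left alone: 28 (x) by 46 (y) by 45 mm high. Origin: centre of its underside (within 2 mm), z up.

How it is judged (in metres and radians):
At the end, for the whole second after the job is handed in: Each of the four capacitors stands on the floor of the front compartment of its own drawer (its base centre less than 32 mm in x and 48 mm in y from the compartment's middle, i.e. anywhere within the walls; base less than 10 mm above the bench; leaning less than 0.15 rad), released and at rest (x of cap_screw in the frame of drawer_screw between -0.032 and 0.032 m and y of cap_screw in the frame of drawer_screw between -0.048 and 0.048 m and z of cap_screw in the frame of drawer_screw below 0.01 m and angle between each of cap_screw, cap_can, cap_slim, cap_box's own z axis and vertical below 0.15 rad and linear speed of each of cap_screw, cap_can, cap_slim, cap_box below 0.02 m/s and x of cap_can in the frame of drawer_can between -0.032 and 0.032 m and y of cap_can in the frame of drawer_can between -0.048 and 0.048 m and z of cap_can in the frame of drawer_can below 0.01 m and x of cap_slim in the frame of drawer_slim between -0.032 and 0.032 m and y of cap_slim in the frame of drawer_slim between -0.048 and 0.048 m and z of cap_slim in the frame of drawer_slim below 0.01 m and x of cap_box in the frame of drawer_box between -0.032 and 0.032 m and y of cap_box in the frame of drawer_box between -0.048 and 0.048 m and z of cap_box in the frame of drawer_box below 0.01 m); the robot touches nothing.
It fails at once if a capacitor was dropped into its drawer (faster than 0.75 m/s, a fall of about 30 mm, in the last 3 cm) ((horizontal distance between cap_screw and drawer_screw below 0.06 m and z of cap_screw in the frame of drawer_screw below 0.03 m and linear speed of cap_screw above 0.75 m/s) or (horizontal distance between cap_can and drawer_can below 0.06 m and z of cap_can in the frame of drawer_can below 0.03 m and linear speed of cap_can above 0.75 m/s) or (horizontal distance between cap_slim and drawer_slim below 0.06 m and z of cap_slim in the frame of drawer_slim below 0.03 m and linear speed of cap_slim above 0.75 m/s) or (horizontal distance between cap_box and drawer_box below 0.06 m and z of cap_box in the frame of drawer_box below 0.03 m and linear speed of cap_box above 0.75 m/s)).
It fails at once if the transformer was moved by more than 25 mm or tipped (distance of transformer from where it was at the start of the episode above 0.025 m or angle between transformer's own z axis and vertical above 0.4 rad).
It fails at once if the heat sink was moved by more than 25 mm or tipped (distance of heat_sink from where it was at the start of the episode above 0.025 m or angle between heat_sink's own z axis and vertical above 0.4 rad).
It also fails if it takes over 93 s, if anything falls off the work surface, if the arm or the gripper's body presses on something with over 40 N, if the wrist force passes 120 N, or if a joint passes its speed limit or range.

## Robot

A 6-joint arm with a two-finger parallel gripper is mounted at the origin on the work surface. World frame = base frame: x ahead of the robot, y to its left, z up, the work surface at z = 0. Lengths are in m, angles in degrees, forces in N, time in s.
With the tool pointing down it reaches from about 0.35 to 0.875 m from the base axis. Payload 4.2 kg.
Tool frame: the origin (TCP) lies midway between the tips of the shut fingers; the grasp point (between the pads) lies 19 mm behind it; y points along the fingers, z is the direction in which the jaws open and shut, and the axes are right-handed (so a half turn about y gives the same grasp; the last joint's range is limited). The gripper opens to 87 mm and grips with 3 to 60 N. Pads are 19 mm wide; open, the fingers measure 117 mm over their backs; the gripper's body (75 mm by 190 mm) begins 51 mm behind the grasp point.
Start: joints at [-60.814, 22.042, 0.453, 0, -68.411, -14.817], TCP at [0.155, -0.605, 0.223] pointing down, gripper open.
Joint ranges: [-179.83, 179.83], [-69.29, 118.12], [-61.27, 80.66], [-181.25, 117.63], [-171.15, -9.14], [-177.46, 177.46]. Speed limits (degrees/s): [159.86, 159.86, 180, 180, 180, 180].

## Interface

Orientations are given as [roll, pitch, yaw] about the fixed x, y, z axes, in that order (R = Rz(yaw) Ry(pitch) Rx(roll)).
In Python, from workcell import env gives the robot as it stands. The module is installed in compiled form; this text tells all that it offers. Calls block until the motion is done:
- env.goto(position, orientation): joint-space move of the TCP to a pose.
- env.move_straight(position, rotation=None, rate=0.15, force_limit=None): straight line of the TCP; rotation=None keeps the orientation; rate is the mean speed in m/s. With force_limit (N) it stops when the force on the tool has changed by that much, and returns True; else False.
- env.set_joints(angles): joint-space move.
- env.gripper_to(opening, grasp_force=None): opening from 0.0 (shut) to 1.0 (fully open); grasp_force is the grip in N (None keeps the last); returns when the fingers have stopped.
- env.dwell(seconds).
- env.inverse_kinematics(position, orientation): joint angles nearest the present ones, or None.
- env.read_state(): the state.
- env.grab_frame(name): name is "side" or "top"; returns a dict with "image" (420x560x3 uint8, blue, green, red), "fx", "fy", "cx", "cy" (pixels), "D" ([k1, k2, p1, p2, k3] as OpenCV has them; the pictures are not rectified), "position" and "orientation" of the camera in the world. Camera axes: x right, y up, looking along -z (the intrinsics and any distortion apply to the point x, -y, -z); pixel columns grow to the right and rows downward; lengths in m; the calibration is good to about 2 mm. A picture is of the moment at which its call begins. There is no depth.
A pose or a line that the arm cannot do raises env.Unreachable and nothing moves.
- env.close_job(): hands the job in, once; it reports no verdict.
Trained networks look in a picture, given as the dict that the camera call returned (one of the last four; its "shot" number tells which), for a name from the list of things; names that differ only in an ending like _2 or _b are one class to them, and where a whole thing is asked for, a point or a joint stands for the part that bears it (a point fixed in the world has none). Each returns a list of dicts, best first, with "score" (0 to 1); they miss things now and then, are a little off and sometimes report something else, mostly with a low value. They report only what shows in the picture. A call takes as long as a camera call.
- env.search_frame(picture, thing): "xyz" ([x, y, z] in m, in world coordinates, good to about 4 mm: the middle of the surface that is visible of it).
- env.trace(picture, thing): "mask" (420x560 bool, what is visible of it).
The state is a dict: "clock": time; "joint_positions": joint angles; "qvel": joint speeds; "joint_torque": joint torques, N m; "position": TCP position; "tool_rot": TCP orientation; "force": force on the tool from outside, world axes, zero at the start; "wrist_torque": the same for the moment, N m; "opening": opening from 0.0 (shut) to 1.0 (fully open).
Only numpy, scipy, OpenCV 4.12 (cv2) and the standard library are available. Lean on these libraries where they do the work, as an engineer would, in place of code of your own. Each camera call takes 0.05 s, during which the arm holds its last target.

## Working session

There is one attempt and no reset: what is moved stays moved. The work goes in short steps, each a Python script; the robot and the scene stay as the last script left them, time stands still between calls to the robot, and variables do not carry over. Pictures are saved under pics/ and viewed, and the job is handed in when it is done.

```bash
mkdir -p pics; ls
python3 - <<'E'
from workcell import env
import cv2
s=env.read_state(); print({k:s[k] for k in('clock','position','tool_rot','force','opening')})
for n in('side','top'):
    p=env.grab_frame(n); cv2.imwrite(f'pics/{n}0.png',p['image']); print(n,{k:v for k,v in p.items() if k!='image'})
    for t in ['cap_screw','cap_can','cap_slim','cap_box','drawer_screw','drawer_can','drawer_slim','drawer_box','transformer','heat_sink']:
        print(t,[(round(d['score'],2),[round(float(v),3) for v in d['xyz']]) for d in env.search_frame(p,t)][:4])
E
```

```text
pics
{'clock': 0.0, 'position': array([ 0.15499457, -0.60486059,  0.22145367]), 'tool_rot': array([-8.98741579e+01,  3.39801435e-03,  1.43578895e+01]), 'force': array([-0.41181387, -0.17942606, -0.08386817]), 'opening': 1.00022470464669}
side {'fx': 494.4073902030485, 'fy': 494.4073902030485, 'cx': 277.20810684925, 'cy': 202.01900108128936, 'D': array([-0.18542676,  0.        ,  0.        ,  0.        ,  0.        ]), 'position': array([0.18649732, 0.69865305, 0.66484057]), 'orientation': array([  50.04385248,    0.45776022, -154.91215338]), 'shot': 1}
cap_screw [(0.79, [0.434, -0.153, 0.051])]
cap_can [(0.95, [0.467, -0.061, 0.033])]
cap_slim [(0.67, [0.432, 0.208, 0.037])]
cap_box [(0.81, [0.353, -0.266, 0.03])]
drawer_screw [(0.87, [0.65, 0.239, 0.023])]
drawer_can [(0.81, [0.673, -0.218, 0.021])]
drawer_slim [(0.63, [0.673, 0.077, 0.022])]
drawer_box [(0.88, [0.659, -0.074, 0.018])]
transformer [(0.83, [0.36, 0.298, 0.038])]
heat_sink [(0.66, [0.463, 0.057, 0.03])]
top {'fx': 395.1304668550127, 'fy': 395.1304668550127, 'cx': 284.95804142957655, 'cy': 208.36595001558663, 'D': array([0.03169572, 0.        , 0.        , 0.        , 0.        ]), 'position': array([4.24740557e-01, 1.88238014e-04, 8.88000687e-01]), 'orientation': array([  6.30418972,   1.35643037, -90.68464553]), 'shot': 2}
cap_screw [(0.75, [0.437, -0.169, 0.068])]
cap_can [(0.73, [0.475, -0.071, 0.052])]
cap_slim [(0.38, [0.672, -0.235, 0.009])]
cap_box [(0.57, [0.36, -0.269, 0.045]), (0.16, [0.652, 0.232, 0.011])]
drawer_screw [(0.66, [0.65, 0.233, 0.012])]
drawer_can [(0.7, [0.469, 0.051, 0.046]), (0.67, [0.671, -0.232, 0.011])]
drawer_slim [(0.67, [0.672, 0.068, 0.01])]
drawer_box [(0.64, [0.662, -0.084, 0.01])]
transformer [(0.64, [0.366, 0.281, 0.038])]
heat_sink [(0.5, [0.47, 0.052, 0.045])]
```

View pics/side0.png

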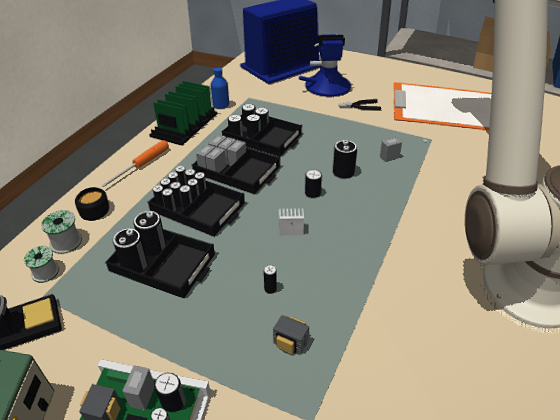

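View pics/top0.png

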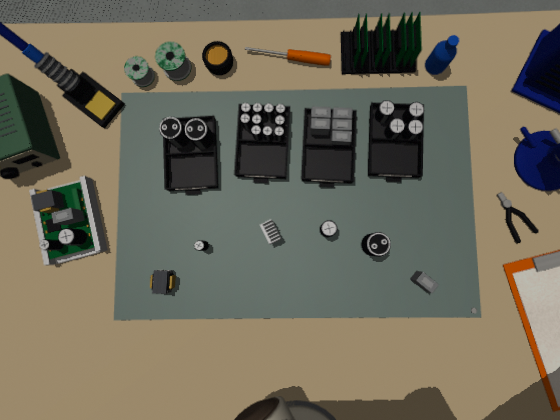

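Run:
```python
from workcell import env
import cv2,numpy as np,pickle
out={}
for n in('side','top'):
    p=env.grab_frame(n); im=p['image'].copy(); out[n]={'p':p}
    for t in ['cap_screw','cap_can','cap_slim','cap_box','drawer_screw','drawer_can','drawer_slim','drawer_box','transformer','heat_sink']:
        r=env.trace(p,t)
        out[n][t]=[(d['score'],d['mask']) for d in r]
        print(n,t,[(round(d['score'],2),int(d['mask'].sum()),[round(float(v.mean())) for v in np.nonzero(d['mask'])[::-1]]) for d in r][:3])
        if r:
            c,_=cv2.findContours(r[0]['mask'].astype(np.uint8),cv2.RETR_LIST,cv2.CHAIN_APPROX_NONE)
            for q in c:
                for (x,y) in q[:,0]: im[y,x]=(0,0,255)
    crop=im[90:370,90:450] if n=='side' else im[90:320,130:450]
    cv2.imwrite(f'pics/{n}_m.png',cv2.resize(crop,None,fx=2.1,fy=2.1,interpolation=cv2.INTER_NEAREST))
pickle.dump(out,open('m.pkl','wb'))
```

```text
side cap_screw [(0.87, 731, [344, 159]), (0.71, 406, [391, 148])]
side cap_can [(0.95, 365, [313, 184]), (0.72, 815, [345, 159])]
side cap_slim [(0.71, 328, [270, 279])]
side cap_box [(0.85, 453, [391, 149])]
side drawer_screw [(0.66, 5653, [159, 256])]
side drawer_can [(0.64, 2608, [262, 130])]
side drawer_slim [(0.87, 3994, [195, 201])]
side drawer_box [(0.73, 3187, [236, 164])]
side transformer []
side heat_sink [(0.55, 527, [291, 224])]
top cap_screw [(0.73, 589, [376, 244]), (0.65, 4012, [189, 154])]
top cap_can [(0.71, 221, [327, 228])]
top cap_slim [(0.62, 111, [201, 245])]
top cap_box [(0.73, 323, [424, 282])]
top drawer_screw [(0.65, 3996, [189, 153]), (0.41, 4082, [329, 146])]
top drawer_can [(0.66, 4150, [396, 140])]
top drawer_slim [(0.79, 3919, [262, 142]), (0.29, 565, [376, 244])]
top drawer_box [(0.85, 4015, [329, 146])]
top transformer [(0.78, 539, [162, 281])]
top heat_sink [(0.59, 272, [269, 231])]
```

View pics/side_m.png

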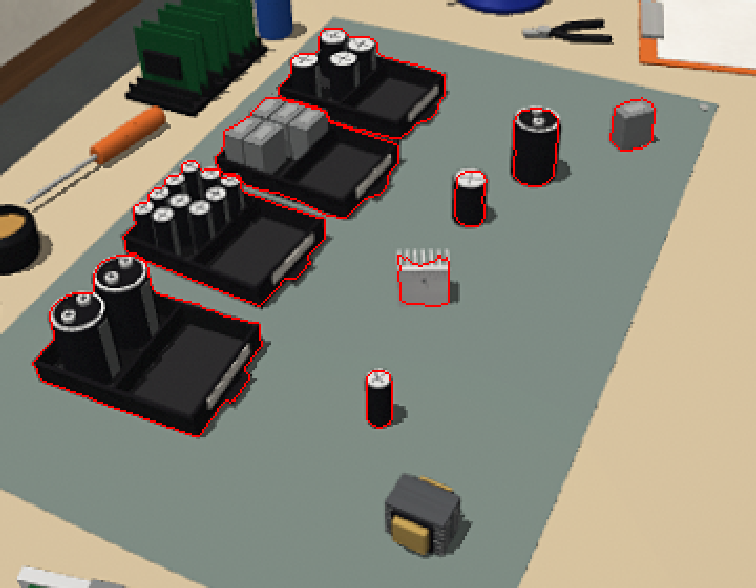

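View pics/top_m.png

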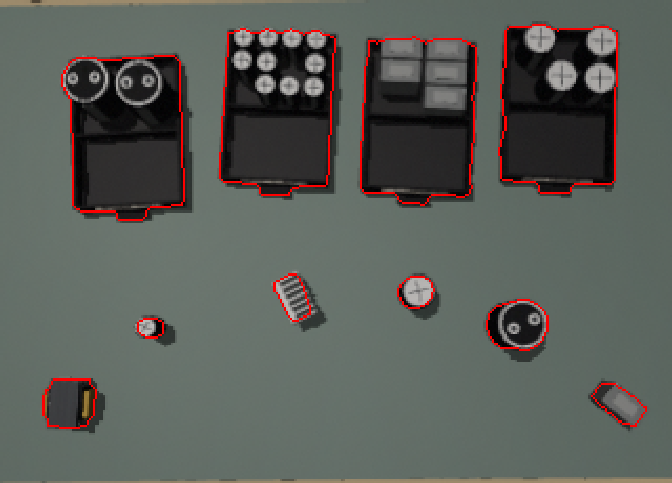

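```bash
cat > h.py <<'E'
import numpy as np,cv2,pickle
from scipy.optimize import minimize
from scipy.spatial.transform import Rotation as Ro
def project(p,P):
    R=Ro.from_euler('xyz',p['orientation'],degrees=True).as_matrix()
    Rc=np.diag([1.,-1,-1])@R.T
    K=np.array([[p['fx'],0,p['cx']],[0,p['fy'],p['cy']],[0,0,1.]])
    t=-Rc@np.asarray(p['position'])
    return cv2.projectPoints(np.asarray(P,float).reshape(-1,1,3),cv2.Rodrigues(Rc)[0],t,K,np.asarray(p['D'],float))[0][:,0]
S=6
def render(p,P):
    u=project(p,P); h=cv2.convexHull(((u+0.5)*S).astype(np.float32)).astype(np.int32)
    m=np.zeros((420*S,560*S),np.uint8)
    cv2.fillConvexPoly(m,h,1); return m
def rend(p,P):
    return cv2.resize(render(p,P).astype(np.float32),(560,420),interpolation=cv2.INTER_AREA)
def cyl(r,h,x,y,z0=0):
    a=np.linspace(0,2*np.pi,40,endpoint=False)
    return np.array([[x+r*np.cos(t),y+r*np.sin(t),z] for t in a for z in(z0,z0+h)])
def box(x,y,yaw,x0,x1,y0,y1,z0,z1):
    c,s=np.cos(yaw),np.sin(yaw)
    return np.array([[x+c*a-s*b,y+s*a+c*b,z] for a in(x0,x1) for b in(y0,y1) for z in(z0,z1)])
def fit(views,model,x0,steps,rois=None):
    def cost(v):
        return sum(np.abs(rend(p,model(v))-m)[slice(None) if rois is None else rois[i]].sum() for i,(p,m) in enumerate(views))
    n=len(x0); sim=np.vstack([x0]+[np.array(x0)+np.eye(n)[i]*steps[i] for i in range(n)])
    r=minimize(cost,x0,method='Nelder-Mead',options=dict(initial_simplex=sim,maxiter=120,xatol=3e-4,fatol=.5))
    return r.x,r.fun
E
cat > fit.py <<'E'
from h import *
o=pickle.load(open('m.pkl','rb'))
V=lambda t:[(o[n]['p'],o[n][t][0][1].astype(np.float32)) for n in('side','top') if o[n][t]]
res={}
for t,r,h,x,y in [('cap_screw',.025,.072,.437,-.168),('cap_can',.0175,.05,.472,-.069),('cap_slim',.011,.05,.432,.208)]:
    for name,vs in (('both',V(t)),('side',V(t)[:1]),('top',V(t)[1:])):
        f=fit(vs,lambda v:cyl(r,h,*v),[x,y],[.01,.01]); print(t,name,f[0].round(4),round(f[1]))
        if name=='both':res[t]=f[0].tolist()
    f=fit(V(t),lambda v:cyl(r,h+v[2],v[0],v[1]),[x,y,0],[.01,.01,.01]);print('  free height',(f[0][2]+h).round(4))
t='cap_box'
best=min((fit(V(t),lambda v:box(*v,-.012,.012,-.021,.021,0,.046),[.358,-.268,y],[.01,.01,.3]) for y in(-1,-.5,0,.5,1)),key=lambda f:f[1])
print(t,best[0].round(4),round(best[1])); res[t]=best[0].tolist()
f=fit(V(t),lambda v:box(*v[:3],-.012,.012,-.021,.021,0,.046+v[3]),[*best[0],0],[.01,.01,.3,.01]);print('  free height',(f[0][3]+.046).round(4))
for t,x,y in [('drawer_screw',.61,.235),('drawer_can',.63,-.222),('drawer_slim',.63,.07),('drawer_box',.62,-.08)]:
    for k in range(2):
        vs=V(t); rois=[cv2.dilate(render(p,box(x,y,0,-.042,.02,-.058,.058,0,.026))[::S,::S],np.ones((13,13)))>0 for p,_ in vs]
        f=fit(vs,lambda v:box(*v[:3],-.041,.122,-.057,.057,0,.026),[x,y,0],[.01,.01,.1],rois); x,y=f[0][:2]
    print(t,f[0].round(4),round(f[1])); res[t]=f[0].tolist()
    for i,n in enumerate(('side','top')):
        g=fit(vs[i:i+1],lambda v:box(*v[:3],-.041,.122,-.057,.057,0,.026),f[0],[.01,.01,.1],rois[i:i+1]); print('   ',n,g[0].round(4))
for n in('side','top'):
    im=cv2.resize(o[n]['p']['image'],None,fx=3,fy=3)
    p=o[n]['p']
    L=lambda P,c:cv2.polylines(im,[((project(p,P)+.5)*3).astype(np.int32)],True,c,1)
    for t,r,h in [('cap_screw',.025,.07),('cap_can',.0175,.05),('cap_slim',.011,.05)]:
        L(cyl(r,h,*res[t])[1::2],(0,0,255));L(cyl(r,h,*res[t])[::2],(0,255,255))
    q=[0,1,3,2]
    B=box(*res['cap_box'],-.012,.012,-.021,.021,0,.046);L(B[1::2][q],(0,0,255));L(B[::2][q],(0,255,255))
    for t in('screw','can','slim','box'):
        B=box(*res['drawer_'+t],-.038,.038,-.054,.054,.003,.025);L(B[1::2][q],(0,0,255));L(B[::2][q],(0,255,255))
    im=im[300:990,450:1300] if n=='side' else im[290:930,420:1320]
    cv2.imwrite(f'pics/{n}_f.png',cv2.resize(im,None,fx=.86,fy=.86,interpolation=cv2.INTER_AREA))
pickle.dump(res,open('res.pkl','wb'))
E
time python3 fit.py
```

```text
cap_screw both [ 0.4386 -0.1724] 160
cap_screw side [ 0.4373 -0.1762] 106
cap_screw top [ 0.4398 -0.1718] 28
  free height 0.0677
cap_can both [ 0.4728 -0.0734] 144
cap_can side [ 0.4717 -0.078 ] 81
cap_can top [ 0.4749 -0.072 ] 25
  free height 0.0485
cap_slim both [0.4394 0.2002] 75
cap_slim side [0.4389 0.2003] 30
cap_slim top [0.4417 0.2025] 26
  free height 0.047
cap_box [ 0.3568 -0.2776 -0.6874] 120
  free height 0.0461
drawer_screw [0.6094 0.2283 0.0535] 326
    side [0.608  0.2276 0.0593]
    top [0.6107 0.232  0.0444]
drawer_can [ 0.6305 -0.2276 -0.082 ] 237
    side [ 0.629  -0.232  -0.0745]
    top [ 0.6317 -0.2273 -0.0495]
drawer_slim [ 0.6342  0.0707 -0.0866] 273
    side [ 0.6336  0.0681 -0.0719]
    top [ 0.6349  0.0729 -0.0706]
drawer_box [ 0.6211 -0.0778 -0.0849] 229
    side [ 0.6215 -0.0794 -0.0896]
    top [ 0.6224 -0.0767 -0.0599]
real	1m0.960s
user	0m49.113s
sys	0m35.566s
```

View pics/side_f.png

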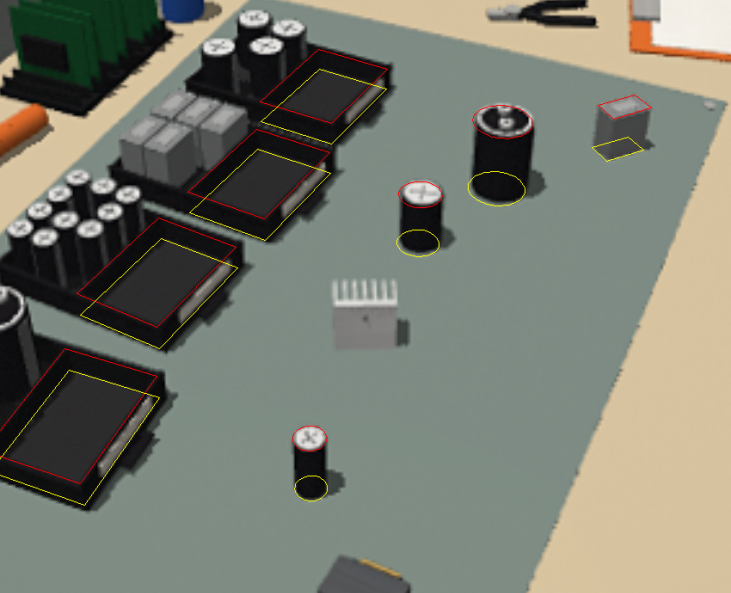

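View pics/top_f.png

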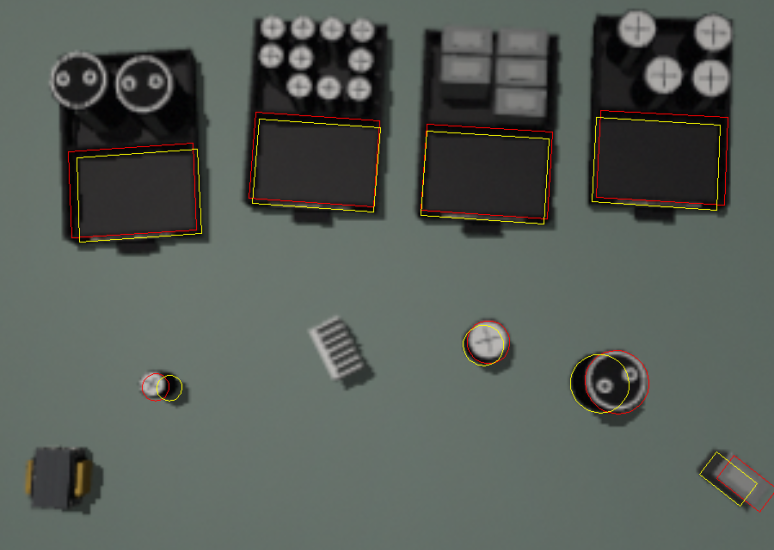

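```bash
cat > pp.py <<'E'
from workcell import env
import numpy as np,pickle,sys,cv2
res=pickle.load(open('res.pkl','rb'))
W=dict(screw=.05,can=.035,slim=.022,box=.042)
G=dict(screw=.032,can=.019,slim=.019,box=.018)
def st(m):
    s=env.read_state(); print(m,round(s['clock'],2),s['position'].round(4),'F',s['force'].round(1),'open mm',round(s['opening']*87,1))
    return s
def run(t,dx=0.,dy=0.):
    w=W[t];g=G[t];o=res['cap_'+t];d=res['drawer_'+t]
    dyaw=np.degrees(d[2])*.75
    gyaw=np.degrees(o[2]) if t=='box' else dyaw
    x,y=o[:2]
    env.goto([x,y,.15],[-90,0,gyaw])
    env.gripper_to(min(1,(w+.03)/.087),25)
    env.move_straight([x,y,g],rate=.12)
    env.gripper_to(0.0,25); s=st('grasped')
    if abs(s['opening']*.087-w)>.006: print('BAD GRASP'); return
    env.move_straight([x,y,g+.12],rate=.2); s=st('lifted')
    if abs(s['opening']*.087-w)>.006: print('LOST'); return
    X,Y=d[0]+dx,d[1]+dy
    env.move_straight([X,Y,g+.12],[-90,0,dyaw],rate=.2)
    env.dwell(.2)
    env.move_straight([X,Y,g+.012],rate=.15)
    env.dwell(.2)
    hit=env.move_straight([X,Y,g-.004],rate=.02,force_limit=4); st('down %s'%hit)
    env.gripper_to((w+.02)/.087); env.dwell(.2)
    env.move_straight([X,Y,.17],rate=.15); st('out')
if __name__=='__main__':
    run(sys.argv[1])
    for n in('side','top'): cv2.imwrite(f'pics/{n}_{sys.argv[1]}.png',env.grab_frame(n)['image'])
E
python3 pp.py box
```

```text
grasped 6.19 [ 0.357  -0.2776  0.0182] F [-0.4  0.4  1.9] open mm 42.0
lifted 6.94 [ 0.3558 -0.2771  0.1369] F [-0.3  0.2 -2.1] open mm 41.8
down True 10.54 [ 0.6211 -0.0778  0.0212] F [-0.8 -0.   3.8] open mm 41.9
out 12.57 [ 0.6204 -0.0778  0.1689] F [-1.4  0.3 -0.9] open mm 62.3
```

View pics/side_box.png

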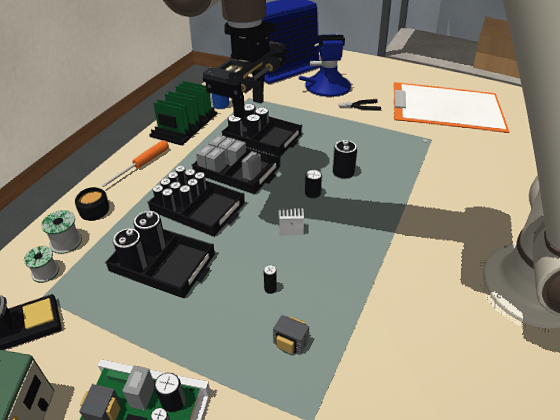

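```bash
python3 pp.py can
```

```text
grasped 15.56 [ 0.4728 -0.0734  0.0191] F [-1.  -0.2  1.9] open mm 34.3
lifted 16.31 [ 0.4717 -0.0734  0.1379] F [ 0.3 -0.6 -1.1] open mm 34.4
down True 19.35 [ 0.6305 -0.2277  0.0222] F [ 0.1 -0.5  4.7] open mm 34.7
out 21.38 [ 0.6298 -0.2274  0.1687] F [ 0.2  0.8 -0.5] open mm 55.1
```

The box stands upright in its drawer (about pixel 251,163 in the side view). The can's contact height is also as expected. Next is the screw capacitor.

```bash
python3 pp.py screw && python3 pp.py slim
```

```text
grasped 24.8 [ 0.4387 -0.1725  0.0321] F [-0.4 -0.3  1.3] open mm 49.5
lifted 25.55 [ 0.4374 -0.1721  0.1507] F [ 0.6 -0.  -2. ] open mm 49.6
down True 29.67 [0.6094 0.2283 0.0352] F [-0.9  0.4  3.8] open mm 49.5
out 31.61 [0.6087 0.228  0.1688] F [-1.  -0.5  1.5] open mm 70.0
grasped 34.97 [0.4395 0.2003 0.0191] F [ 0.5 -0.1  0.4] open mm 21.3
lifted 35.72 [0.4385 0.1996 0.138 ] F [-1.   0.1 -0.7] open mm 21.2
down True 38.83 [0.6343 0.0708 0.022 ] F [-0.3  0.7  3.6] open mm 21.0
out 40.85 [0.6335 0.0705 0.1688] F [ 0.7 -0.2 -0.7] open mm 42.0
```

Move the arm out of view and check.

Run:
```python
from workcell import env
import cv2,pickle,numpy as np
env.goto([.155,-.605,.25],[-90,0,14.4])
res=pickle.load(open('res.pkl','rb'))
for n in('side','top'):
    p=env.grab_frame(n)
    im=p['image'][80:310,90:320] if n=='side' else p['image'][90:320,130:450]
    cv2.imwrite(f'pics/{n}_end.png',cv2.resize(im,None,fx=2.4,fy=2.4,interpolation=cv2.INTER_CUBIC))
    for t in('cap_screw','cap_can','cap_slim','cap_box','transformer','heat_sink'):
        print(n,t,[(round(d['score'],2),[round(float(v),3) for v in d['xyz']]) for d in env.search_frame(p,t)][:3])
print(env.read_state()['clock'])
```

```text
side cap_screw [(0.8, [0.598, 0.241, 0.058])]
side cap_can [(0.54, [0.623, -0.213, 0.037])]
side cap_slim [(0.59, [0.627, 0.077, 0.037])]
side cap_box [(0.65, [0.614, -0.062, 0.037]), (0.38, [0.674, -0.211, 0.024]), (0.33, [0.665, -0.064, 0.021])]
side transformer [(0.81, [0.36, 0.301, 0.035])]
side heat_sink [(0.65, [0.462, 0.056, 0.03]), (0.6, [0.625, -0.213, 0.037])]
top cap_screw [(0.55, [0.604, 0.225, 0.07]), (0.46, [0.627, -0.223, 0.055])]
top cap_can [(0.89, [0.628, -0.223, 0.054])]
top cap_slim [(0.55, [0.631, 0.067, 0.055])]
top cap_box [(0.73, [0.616, -0.081, 0.05])]
top transformer [(0.7, [0.365, 0.28, 0.039])]
top heat_sink [(0.77, [0.471, 0.051, 0.046]), (0.55, [0.667, 0.229, 0.02]), (0.47, [0.629, 0.067, 0.053])]
44.575
```

View pics/side_end.png

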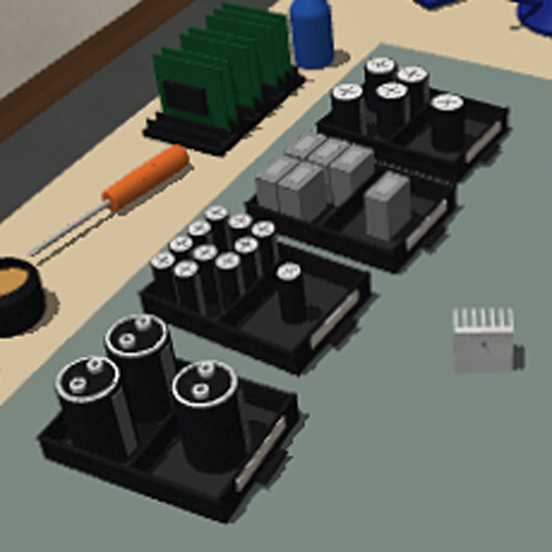

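View pics/top_end.png

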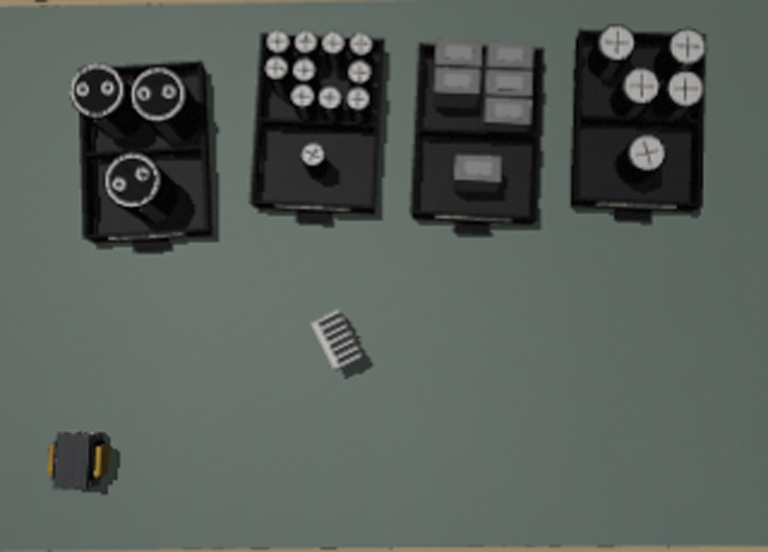

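All four stand upright in the front compartments of their own drawers in both views. The transformer and heat sink are where they were.

```bash
python3 -c "
from workcell import env
env.close_job(); print(env.read_state()['clock'])"
```

```text
the job is handed in; nothing more can be done
the job is handed in; nothing more can be done
```

All four capacitors are back in stock, each standing upright in the free front compartment of its own drawer. I handed the job in shortly after 44.6 s on the robot's clock (limit 93 s).

- **Measuring:** I fitted object outlines to the masks from both cameras. The two views agreed within about 6 mm. The heights I measured were 46 to 68 mm, against 46 to 72 mm in the model, so each was within about 4 mm.
- **Placing:** Every grasp closed to the expected width. Each part was lowered slowly until it touched, and contact came about 3 mm above its height on the bench, which matches the drawer floor. No part was dropped.
- **Final check:** With the arm moved away, both views showed all four upright near the middle of their compartments. The transformer and heat sink read within about 3 mm of where they started.
- **Disagreements:** The networks gave a few lower-ranked false matches, such as reporting stock or a placed capacitor as a heat sink, which the pictures ruled out. The drawer angles from single views differed by up to about 2 degrees, which made no difference to the placing.

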